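# Hold the headplate press open with its lifting lever

### The job

Open the little headplate press on the guitar bench with your fingertips: first push the upright steel peg of the safety stop all the way out, away from the lever, so that the block comes out from under it; then press the paddle on the lever's long end down until the lever meets its bumper and the heavy steel platen is fully raised. Finish while still holding the paddle down; do not lift the lever out of its bearings, do not touch the platen itself, and leave the other things on the bench alone.

Things in the scene. Friction and masses are not known exactly. Their poses are not given: they have to be found in the camera images.
- press: The press, fixed to the bench, on a 10 mm plywood board 460 x 100 mm: wooden bed at -y, two bearing cheeks at the origin, safety stop on a slide at +x, round rubber bumper (top 16 mm high) at y = 200 mm. Origin on the bench surface right under the lever's pin. y points along the lever to its long end, x is level, the way the stop slides out, z up. Yaw -0.3 to 0.1 rad.
- bearing (a point): Fixed point on the press where the pivot pin's centre belongs, between the cheeks, 70 mm above the bench.
- lever: Loose steel lever, 0.4 kg: bar 22 mm wide, 14 thick, its cross pin lying in open-topped cheeks (tops 89 mm high). Origin at the pin's centre; frame level at rest, when the bar slopes up 0.384 rad towards +y. Short end, 80 mm from the pin, is under the platen's lip, whose weight keeps the long end up. 3 to 8 N on the paddle raises the platen; let go, it comes back up.
- lever_pin (a point): Centre of the lever's pivot pin (moves with the lever).
- paddle (a point): Centre of the upper face of the paddle (44 mm wide, 56 long, 204 mm from the pin along the bar), moves with the lever. About 153 mm above the bench at rest; swings down about the pin in the press's y-z plane; about 31 mm high on the bumper, 0.6 rad lower. With the stop left in, the lever strikes its block about half way.
- platen (a joint): Hinge of the heavy steel platen (200 x 121 mm, about 3 kg, lying on the bed), on the side away from the lever: 0 shut, rad, grows as it rises; about 0.4 when the lever is on its bumper.
- platen_edge (a point): Middle of the platen's free edge, half-way through its thickness.
- stop (a joint): Slide of the safety stop along the press's +x: 0 fully in, its wooden block (24 mm in x, 30 in y, top 70 mm above the bench) right under the bar; 0.045 m fully out. Takes about 2 N to slide and stays where it is left. Starts between 0 and 0.008.
- stop_peg (a point): On the axis of the stop's upright steel peg, 75 mm above the bench. Peg 20 mm across, from 24 to 95 mm above the bench, at the press's y = 110 mm and, stop fully in, 115 mm in x from the lever's middle. A flat bar (top 24 mm high) joins it to the block: a fingertip fits above it, between lever and peg, and pushes the peg in +x.
- sander: Cork-faced wooden sanding block, 50 x 90 x 32 mm tall, loose on the bench beside the lever on the side towards the robot. A bystander, not to be disturbed; its origin is given at its underside.
- glue: White glue bottle with a yellow cap, 56 mm across, 150 mm tall, standing beyond the press. A bystander, not to be disturbed; its origin is given at its underside.
- tape: Roll of paper tape lying flat, 96 mm across, 24 mm tall. A bystander, not to be disturbed; its origin is given at its underside.
- jar: Amber jar with a black lid, 68 mm across, 85 mm tall. A bystander, not to be disturbed; its origin is given at its underside.
- driver: Screwdriver lying on the bench. A bystander, not to be disturbed; its origin is given at its underside.
- mug: White mug, 80 mm across, 90 mm tall. A bystander, not to be disturbed; its origin is given at its underside.
- hammer: Hammer lying beyond the press. A bystander, not to be disturbed; its origin is given at its underside.

How it is judged (in metres and radians):
On the way, in this order (a step that is already met when the one before it is completed fails the run):
1. the safety stop is pushed out from under the lever (at least 37 of 45 mm) while the platen is still down (value of joint stop above 0.037 m and value of joint platen below 0.1 rad), for 0.1 s.
2. the lever, pressed by the fingers, raises the platen by 0.34 rad or more (value of joint platen above 0.34 rad and contact force between the fingers and lever above 1 N), for 0.3 s.
At the end, for the whole second after the job is handed in: The fingers press on the lever (over 1 N), the platen is held up still by 0.34 rad or more (about 0.4 is full), the safety stop is at least 37 mm out, the lever's pin lies within 10 mm of its place in the bearings, and no bystander has moved 30 mm or more (all of step 2 and value of joint stop above 0.037 m and distance between lever_pin and bearing below 0.01 m and not (velocity of joint platen above 0.1 rad/s) and velocity of joint platen above -0.1 rad/s and distance of each of sander, glue, tape, jar, driver, mug, hammer from where it was at the start of the episode below 0.03 m); the arm keeps its last pose, push and grip.
It fails at once if the lever is lifted out of its bearings (pin over 15 mm from its place) (distance between lever_pin and bearing above 0.015 m).
It fails at once if the robot touches the platen (contact force between any of the fingers, the arm and platen above 0.5 N).
It fails at once if a bystander is moved by 30 mm or more (distance of any of sander, glue, tape, jar, driver, mug, hammer from where it was at the start of the episode above 0.03 m).
It also fails if it takes over 40 s, if anything falls off the work surface, if the arm or the gripper's body presses on something with over 40 N, if the wrist force passes 120 N, or if a joint passes its speed limit or range.

### The arm

A 7-joint arm with a two-finger parallel gripper is mounted at the origin on the work surface. World frame = base frame: x ahead of the robot, y to its left, z up, the work surface at z = 0. Lengths are in m, angles in degrees, forces in N, time in s.
With the tool pointing down it reaches from about 0.35 to 0.9 m from the base axis. Payload 8.1 kg.
Tool frame: the origin (TCP) lies between the finger pads; the fingertips stand 22 mm ahead of it and the grasp point (between the pads) lies 3 mm ahead of it; y points along the fingers, x is the direction in which the jaws open and shut, and the axes are right-handed (so a half turn about y gives the same grasp; the last joint's range is limited). The gripper opens to 85 mm and grips with 20 to 120 N. Pads are 22 mm wide; open, the fingers measure 114 mm over their backs; the gripper's body (76 mm by 85 mm) begins 54 mm behind the grasp point. The pads swing forward as they close: fully open they stand 13 mm farther back than shut.
Start: joints at [-69.935, 24.895, 1.432, 90.138, -0.665, 64.973, -4.303], TCP at [0.273, 0.562, 0.253] pointing down, gripper open.
Joint ranges: [-149.89, 149.89], [-25.12, 119.58], [-72.63, 75.52], [4.76, 147.25], [-75.54, 255.54], [6.69, 114.76], [-157.13, 157.13]. Speed limits (degrees/s): [127.2, 127.2, 172.46, 172.46, 180, 180, 180].

### API

Orientations are given as [roll, pitch, yaw] about the fixed x, y, z axes, in that order (R = Rz(yaw) Ry(pitch) Rx(roll)).
In Python, from rig import env gives the robot as it stands. The module is installed in compiled form; this text tells all that it offers.
- The arm moves only by the tool apply_moves, never from a script. Its argument "targets" is a list of rows, each an object with "linear": the shift along the tool's x, y, z in m, a list of three; "turn": the turn, a rotation vector about the tool's x, y, z in rad, a list of three; "fingers": the closure in counts, from 0 (fully open) to 255 (shut). In form: [{"linear": [dx, dy, dz], "turn": [wx, wy, wz], "fingers": fingers}, ...]. A call has 1 to 10 rows; each row is the pose to reach, as a shift and turn from the pose commanded when the call began, along the tool's axes at that moment; what a row does not reach only later rows make up. A row lasts 1/8 s, in which the tool goes at most 62.5 mm and 10.7 degrees, less where a joint would pass 70% of its speed; a pose out of reach is approached as far as the arm can. A call with a gripper value outside its range is refused whole. The fingers move at their own pace and stop on an object; "grip_force" is the grip in N (left out, the last holds). Time passes only in rows, so rows that repeat a pose let the fingers close. It gives the time, the measured TCP pose, the force and the opening at its end, in the units of the state.
- env.sense(): the state, without advancing time (a new reading comes with each control period).
- env.grab_frame(name): name is "side" or "top" or "wrist"; returns a dict with "color" (384x512x3 uint8, red, green, blue), "vertical_fov" (degrees; the focal length in pixels is half the picture's height over the tangent of half this angle, whatever the lens; pixels are square), "cx", "cy" (the principal point, pixels), "view" (4x4, takes a point from world to camera coordinates). Camera axes: x right, y down, z forward; pixel columns grow to the right and rows downward; lengths in m; the calibration is good to about 2 mm. The wrist camera is an equidistant fisheye: a pixel r from the principal point sees the ray r / f radians off the axis. A picture is of the moment at which its call begins. There is no depth.
- env.hand_in(): hands the job in, once; it reports no verdict.
Trained networks look in the newest picture that a camera, given by its name, has taken for a name from the list of things; names that differ only in an ending like _2 or _b are one class to them, and where a whole thing is asked for, a point or a joint stands for the part that bears it (a point fixed in the world has none). Each returns a list of dicts, best first, with "p" (0 to 1); they miss things now and then, are a little off and sometimes report something else, mostly with a low value. They report only what shows in the picture. A call takes as long as a camera call.
- env.silhouettes(camera, thing): "pixels" (384x512 bool, what is visible of it) and "rect" ([left, top, right, bottom] in pixels, round what is visible of it).
The state is a dict: "time_s": time; "joints": joint angles; "qvel": joint speeds; "effort": joint torques, N m; "position": TCP position; "orientation": TCP orientation; "ft_force": force on the tool from outside, world axes, zero at the start; "moment": the same for the moment, N m; "finger_gap": finger opening in m.
Only numpy, scipy, OpenCV 4.12 (cv2) and the standard library are available. Lean on these libraries where they do the work, as an engineer would, in place of code of your own. Each camera call takes 0.05 s, during which the arm holds its last target. There are 200 camera calls.

## Working session

There is one attempt and no reset: what is moved stays moved. The work goes in short steps, Python scripts to look and compute and a tool call to move; the robot and the scene stay as the last step left them, time stands still between calls to the robot, and variables do not carry over. Pictures are saved under pics/ and viewed, about 8 in all and at most 12, crops included, and the job is handed in when it is done.

Besides the shell and the picture viewer there is one more tool, called after "Emit:" as name([rows], argument=value, ...), one row to a line, values as JSON. apply_moves: Moves the arm, as the interface text tells. Its arguments: {"type":"object","properties":{"targets":{"type":"array","items":{"type":"object","properties":{"linear":{"type":"array","items":{"type":"number"}},"turn":{"type":"array","items":{"type":"number"}},"fingers":{"type":"number"}}}},"grip_force":{"type":"number"}},"required":["targets"]}

```bash
mkdir -p pics; cat > h.py <<'E'
import numpy as np, cv2
from rig import env
from scipy.spatial.transform import Rotation as R
def cam(f):
    K=f["color"].shape[0]/2/np.tan(np.radians(f["vertical_fov"]/2)); return K,f["cx"],f["cy"],np.array(f["view"])
def proj(f,P):
    k,cx,cy,V=cam(f); p=np.atleast_2d(P)@V[:3,:3].T+V[:3,3]
    return np.c_[cx+k*p[:,0]/p[:,2],cy+k*p[:,1]/p[:,2]]
def ray(f,u,v):
    k,cx,cy,V=cam(f); d=V[:3,:3].T@np.array([(u-cx)/k,(v-cy)/k,1]); return -V[:3,:3].T@V[:3,3],d/np.linalg.norm(d)
def atz(f,u,v,z):
    o,d=ray(f,u,v); return o+d*(z-o[2])/d[2]
def tri(f,a,g,b):
    A=[];B=[]
    for F,p in((f,a),(g,b)):
        o,d=ray(F,*p); M=np.eye(3)-np.outer(d,d); A.append(M);B.append(M@o)
    return np.linalg.solve(A[0]+A[1],B[0]+B[1])
def save(f,n,box=None,s=1):
    im=f["color"][:,:,::-1]
    if box: im=im[box[1]:box[3],box[0]:box[2]]
    cv2.imwrite("pics/"+n,cv2.resize(np.ascontiguousarray(im),None,fx=s,fy=s,interpolation=cv2.INTER_CUBIC))
E
python3 - <<'E'
from h import *
s=env.sense();print(s)
fs={}
for c in("side","top"):
    f=env.grab_frame(c);save(f,c+"0.png",s=1.5);fs[c]=f;print(c,f["vertical_fov"],f["cx"],f["cy"],np.round(f["view"],3).tolist())
    for t in("press","lever","paddle","stop","stop_peg","platen","sander","glue","tape","jar","driver","mug","hammer"):
        for d in env.silhouettes(c,t)[:2]:
            ys,xs=np.nonzero(d["pixels"]); print(c,t,round(d["p"],2),np.round(d["rect"]),xs.mean().round(1),ys.mean().round(1))
E
```

```text
{'time_s': 0.0, 'joints': array([-69.93323818,  24.93528281,   1.43071595,  90.18882186,
        -0.66381618,  64.97321289,  -4.30239859]), 'qvel': array([ 0.01436053,  0.01273834,  0.06014709,  0.10278668,  0.03211852,
        0.00923414, -0.01450994]), 'effort': array([ 1.48981934e-05, -6.70453906e+01,  1.02497242e+00, -3.16217709e+01,
        1.54802698e-02,  1.23016557e-02, -2.72999108e-05]), 'position': array([0.27329207, 0.56156279, 0.25254048]), 'orientation': array([-9.00087500e+01,  8.85936778e-02,  6.40516656e+01]), 'ft_force': array([-0.21448476, -0.05632284,  0.17331964]), 'moment': array([ 0.06700605, -0.05496991, -0.03221993]), 'finger_gap': 0.08560464389032109}
side 56.133302902325475 259.77051348836943 191.08334186599004 [[0.909, -0.416, -0.02, -0.499], [-0.266, -0.544, -0.796, 0.281], [0.32, 0.729, -0.605, 0.94], [0.0, 0.0, 0.0, 1.0]]
side press 0.6 [214. 210. 328. 354.] 264.9 286.6
side lever 0.89 [224. 180. 266. 272.] 241.9 220.1
side paddle 0.75 [224. 177. 268. 269.] 242.1 221.0
side stop 0.95 [234. 208. 281. 241.] 263.7 226.9
side stop_peg 0.62 [237. 207. 283. 24
[... 1067 characters left out ...]
] 339.2 232.1
top stop_peg 0.69 [168. 130. 194. 159.] 182.2 144.0
top stop_peg 0.59 [284. 186. 300. 227.] 289.5 203.9
top platen 0.78 [349. 204. 405. 290.] 376.8 244.1
top sander 0.62 [287. 265. 319. 289.] 301.8 275.6
top glue 0.6 [338. 161. 365. 189.] 349.2 176.4
top tape 0.97 [214. 255. 248. 294.] 233.4 276.8
top tape 0.42 [346. 202. 404. 289.] 377.0 244.2
top jar 0.75 [168. 131. 195. 158.] 182.1 143.6
top driver 0.64 [124. 148. 137. 197.] 129.5 177.5
top driver 0.6 [285. 185. 298. 231.] 289.4 205.4
top mug 0.84 [109. 234. 155. 265.] 135.0 245.5
top mug 0.53 [121. 127. 136. 198.] 129.6 172.9
top hammer 0.73 [337. 166. 362. 191.] 349.1 176.6
top hammer 0.71 [254. 102. 351. 136.] 309.9 114.8
```

View pics/top0.png

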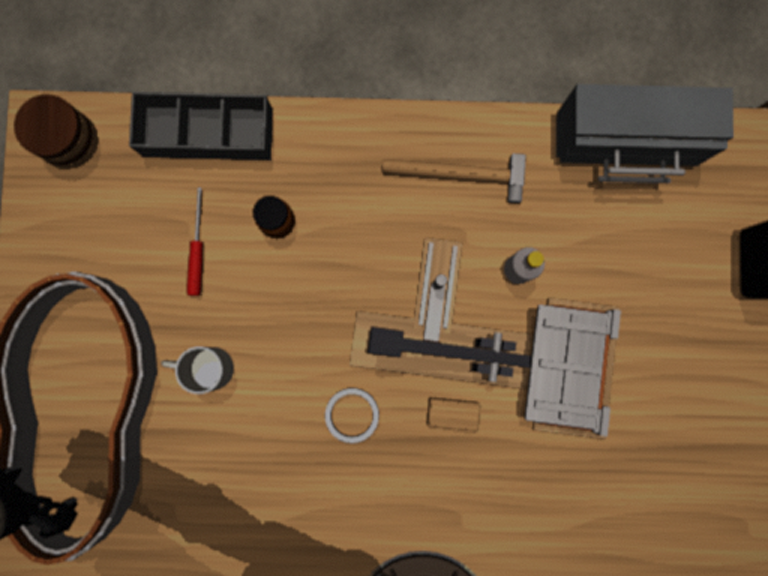

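View pics/side0.png

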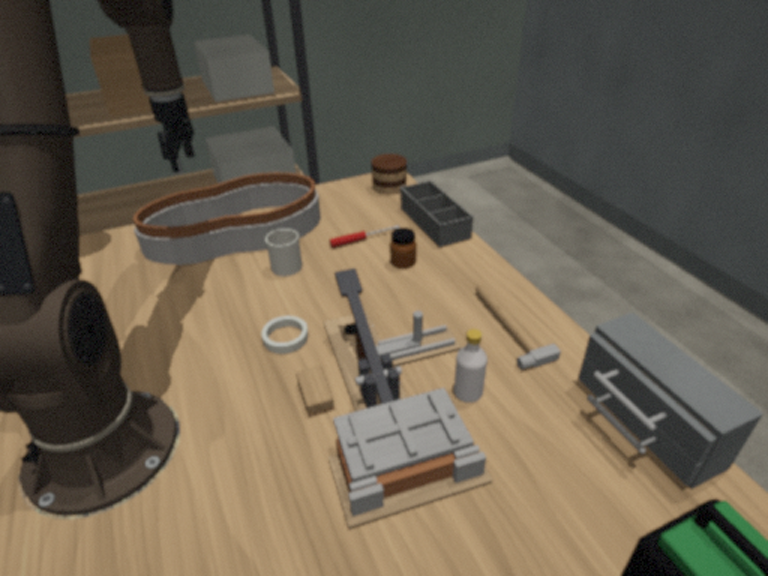

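The top view shows the lever at an almost zero yaw: paddle (258,228), peg top (293,187), pin about (329,239). In the side view the peg top is at (279,211) and the paddle at (232,187). I'll fit the press pose from these.

```bash
cat > fit.py <<'E'
from h import *
from scipy.optimize import least_squares
def w(p,P): return np.array([p[0],p[1],0])+np.atleast_2d(P)@R.from_euler("z",p[2]).as_matrix().T
E
python3 - <<'E'
from fit import *
t=env.grab_frame("top");s=env.grab_frame("side")
def mod(p): return w(p,[[0,186.5e-3,.153],[.115+p[3],.110,.095],[0,0,.077]])
ot=np.array([[258,228],[293.3,187.5],[328.7,238.7]]);os_=np.array([[232,187],[278.7,210.7]])
r=least_squares(lambda p:np.r_[(proj(t,mod(p))-ot).ravel(),(proj(s,mod(p)[:2])-os_).ravel(),(p[3]-.004)/.003],[.5,-.1,-.1,.004])
p=r.x;print(p.round(4),r.fun.round(1));np.save("p.npy",p)
for n,P in (("peg",[.115+p[3],.11,.075]),("pad",[0,.1865,.153]),("approach",[.07,.11,.1])):print(n,w(p,P).round(4))
for n,u,v,z in(("glue",349,176,.1),("sander",302,275,.03),("tape",233.5,277,.02)):print(n,atz(t,u,v,z).round(3))
# overlay
hz=.384
L=[[x,y*np.cos(hz)-7e-3*np.sin(hz),.07+y*np.sin(hz)+7e-3*np.cos(hz)] for x,y in((-.022,.176),(.022,.176),(.022,.232),(-.022,.232))]
B=[[x,y,.01] for x,y in((-.05,-.23),(.05,-.23),(.05,.23),(-.05,.23))]
pg=[[.115+p[3]+.01*np.cos(a),.11+.01*np.sin(a),.095] for a in np.arange(0,6.28,.5)]
out=[]
for f,box in((t,(225,150,425,300)),(s,(190,160,340,360))):
    im=cv2.resize(f["color"][:,:,::-1],None,fx=4,fy=4)
    for q in(L,B,pg): cv2.polylines(im,[np.int32(proj(f,w(p,q))*4+1.5)],True,(0,255,0),1)
    im=im[box[1]*4:box[3]*4,box[0]*4:box[2]*4]; out.append(cv2.resize(im,(int(im.shape[1]*560/im.shape[0]),560))[:, :])
im=np.hstack(out);k=800/im.shape[1];cv2.imwrite("pics/ov.png",cv2.resize(im,None,fx=k,fy=k))
E
```

```text
[ 0.473  -0.1098 -0.1241  0.0024] [-0.4  0.1  1.  -0.5  1.   0.5 -0.1 -0.7 -0.7 -1.8 -0.5]
peg [[ 0.6032 -0.0152  0.075 ]]
pad [[0.4961 0.0752 0.153 ]]
approach [[ 0.5561 -0.0093  0.1   ]]
glue [ 0.634 -0.153  0.1  ]
sander [ 0.376 -0.045  0.03 ]
tape [0.365 0.137 0.02 ]
```

View pics/ov.png

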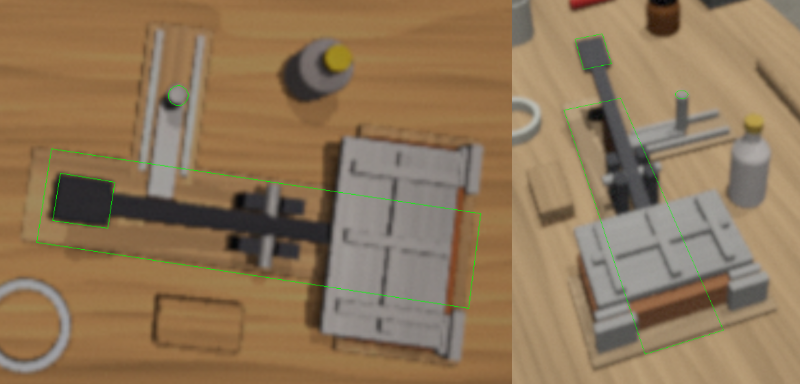

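The overlay matches the paddle and peg to within about a pixel. Next I close the fingers and move above the gap between lever and peg.

Emit:
apply_moves([
  {"linear":[-0.036,0,-0.048],"turn":[0,-0.03,0],"fingers":255},
  {"linear":[-0.072,0,-0.096],"turn":[0,-0.06,0],"fingers":255},
  {"linear":[-0.108,0,-0.144],"turn":[0,-0.1,0],"fingers":255},
  {"linear":[-0.144,0,-0.192],"turn":[0,-0.14,0],"fingers":255},
  {"linear":[-0.18,0,-0.24],"turn":[0,-0.18,0],"fingers":255},
  {"linear":[-0.216,0,-0.288],"turn":[0,-0.22,0],"fingers":255},
  {"linear":[-0.252,0,-0.336],"turn":[0,-0.26,0],"fingers":255},
  {"linear":[-0.288,0,-0.384],"turn":[0,-0.3,0],"fingers":255},
  {"linear":[-0.324,0,-0.43],"turn":[0,-0.329,0],"fingers":255},
  {"linear":[-0.36,0,-0.475],"turn":[0,-0.329,0],"fingers":255},
], grip_force=40)

```text
time_s: 2.75
position: [0.5438, 0.0287, 0.2536]
orientation: [-90.0, -0.0, 82.9]
ft_force: [0.8, -0.2, -0.4]
finger_gap: 0.0002
```

Emit:
apply_moves([
  {"linear":[-0.0375,0,-0.023],"turn":[0,0,0],"fingers":255},
  {"linear":[-0.0375,0.03,-0.023],"turn":[0,0,0],"fingers":255},
  {"linear":[-0.0375,0.07,-0.023],"turn":[0,0,0],"fingers":255},
  {"linear":[-0.0375,0.1,-0.023],"turn":[0,0,0],"fingers":255},
  {"linear":[-0.0375,0.1,-0.023],"turn":[0,0,0],"fingers":255},
])

```text
time_s: 3.38
position: [0.5598, -0.0096, 0.1515]
orientation: [-89.8, 0.0, 82.9]
ft_force: [0.0, 0.0, 0.7]
finger_gap: -0.0002
```

```bash
python3 - <<'E'
from fit import *
p=np.load("p.npy");s=env.sense();P=s["position"]
print(P.round(4),R.from_euler("z",p[2]).as_matrix().T@(P-[p[0],p[1],0]),s["ft_force"].round(2))
f=env.grab_frame("side");save(f,"s1.png",(190,110,350,290),3)
E
```

```text
[ 0.5598 -0.0096  0.1515] [0.07363272 0.11019314 0.15153253] [0.05 0.   0.7 ]
```

View pics/s1.png

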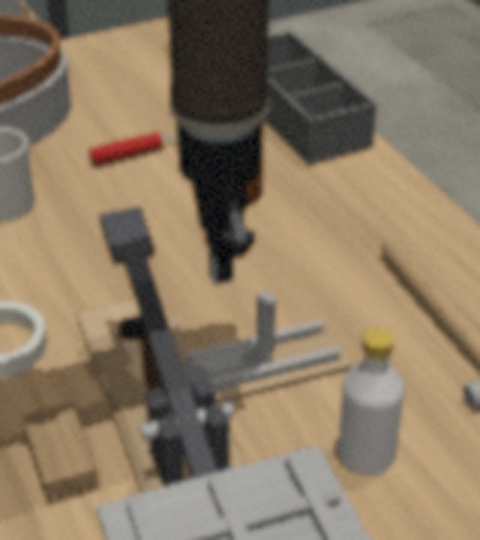

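The fingertips (crop pixel 220,280) hang between the lever and the peg. I'll descend and push the peg out.

Emit:
apply_moves([
  {"linear":[0,0.04,0],"turn":[0,0,0],"fingers":255},
  {"linear":[0,0.085,0],"turn":[0,0,0],"fingers":255},
  {"linear":[0,0.085,0],"turn":[0,0,0],"fingers":255},
  {"linear":[0,0.085,-0.015],"turn":[0,0,0],"fingers":255},
  {"linear":[0,0.085,-0.025],"turn":[0,0,0],"fingers":255},
  {"linear":[0,0.085,-0.035],"turn":[0,0,0],"fingers":255},
  {"linear":[0,0.085,-0.045],"turn":[0,0,0],"fingers":255},
  {"linear":[0,0.085,-0.052],"turn":[0,0,0],"fingers":255},
  {"linear":[0,0.085,-0.057],"turn":[0,0,0],"fingers":255},
  {"linear":[0,0.085,-0.06],"turn":[0,0,0],"fingers":255},
])

```text
time_s: 4.68
position: [0.6209, -0.017, 0.0681]
orientation: [-90.0, -0.0, 82.9]
ft_force: [-1.9, 2.6, 0.7]
finger_gap: 0.0002
```

Emit:
apply_moves([
  {"linear":[0,0,-0.002],"turn":[0,0,0],"fingers":255},
  {"linear":[0,0,-0.004],"turn":[0,0,0],"fingers":255},
  {"linear":[0,0,-0.006],"turn":[0,0,0],"fingers":255},
  {"linear":[0,0,-0.006],"turn":[0,0,0],"fingers":255},
])

```text
time_s: 5.18
position: [0.6263, -0.0176, 0.068]
orientation: [-89.9, -0.0, 82.9]
ft_force: [-3.3, 1.8, -0.6]
finger_gap: -0.0
```

```bash
python3 - <<'E'
from fit import *
p=np.load("p.npy");s=env.sense();P=s["position"]
print(P.round(4),R.from_euler("z",p[2]).as_matrix().T@(P-[p[0],p[1],0]),s["ft_force"].round(2))
f=env.grab_frame("side");save(f,"s2.png",(210,130,340,270),4)
E
```

```text
[ 0.6263 -0.0176  0.068 ] [0.14061473 0.11046919 0.06803012] [-3.3   1.8  -0.64]
```

View pics/s2.png

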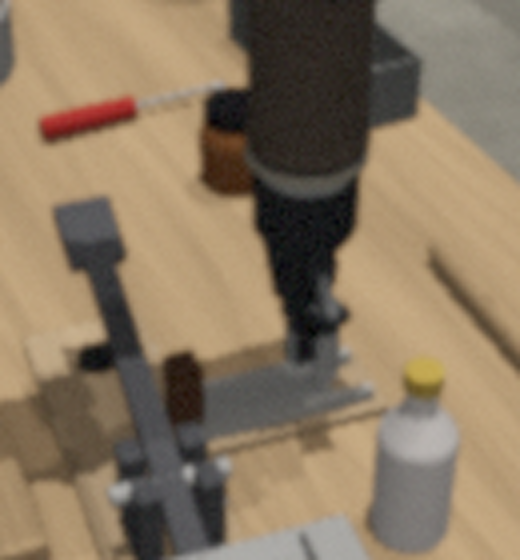

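The block is out beside the lever (crop pixel 185,390) and the peg stays ahead of the fingers. I'll push a little further to find the end stop.

Emit:
apply_moves([
  {"linear":[0,0,-0.002],"turn":[0,0,0],"fingers":255},
  {"linear":[0,0,-0.004],"turn":[0,0,0],"fingers":255},
  {"linear":[0,0,-0.004],"turn":[0,0,0],"fingers":255},
])

```text
time_s: 5.6
position: [0.6265, -0.0175, 0.0667]
orientation: [-89.5, 0.0, 82.9]
ft_force: [-14.1, 3.8, -0.5]
finger_gap: 0.0001
```

The force jumped to 14 N with no travel, so the stop is at its end. I'll back off, rise and move over the paddle.

Emit:
apply_moves([
  {"linear":[0,0,0.015],"turn":[0,0,0],"fingers":255},
  {"linear":[0,-0.05,0.015],"turn":[0,0,0],"fingers":255},
  {"linear":[0,-0.1,0.015],"turn":[0,0,0],"fingers":255},
  {"linear":[0,-0.155,0.015],"turn":[0,0,0],"fingers":255},
  {"linear":[0.02,-0.155,0.05],"turn":[0,0,0],"fingers":255},
  {"linear":[0.04,-0.155,0.09],"turn":[0,0,0],"fingers":255},
  {"linear":[0.06,-0.155,0.12],"turn":[0,0,0],"fingers":255},
  {"linear":[0.076,-0.155,0.145],"turn":[0,0,0],"fingers":255},
  {"linear":[0.076,-0.155,0.145],"turn":[0,0,0],"fingers":255},
])

```text
time_s: 6.72
position: [0.4957, 0.0763, 0.2239]
orientation: [-90.1, -0.1, 83.0]
ft_force: [0.5, 0.6, 0.6]
finger_gap: -0.0
```

```bash
python3 - <<'E'
from fit import *
p=np.load("p.npy");s=env.sense();P=s["position"]
print(P.round(4),R.from_euler("z",p[2]).as_matrix().T@(P-[p[0],p[1],0]),s["ft_force"].round(2))
f=env.grab_frame("side");g=env.grab_frame("top")
a=f["color"][120:260,190:320,::-1];b=g["color"][150:290,210:340,::-1]
cv2.imwrite("pics/s3.png",cv2.resize(np.hstack([a,b]),None,fx=3,fy=3))
E
```

```text
[0.4957 0.0763 0.2239] [-0.00059665  0.18747231  0.22391787] [0.48 0.56 0.63]
```

View pics/s3.png

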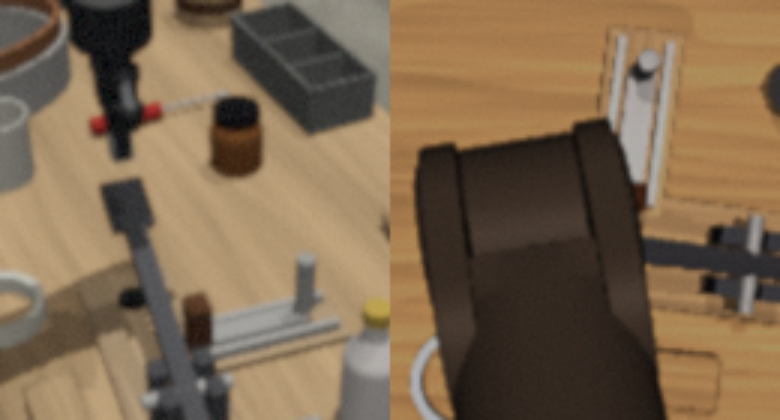

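The stop is visibly out, the fingertips are above the paddle, and the lever is at rest. I'll press along the paddle's arc.

Emit:
apply_moves([
  {"linear":[-0.001,0.025,0],"turn":[0,0,0],"fingers":255},
  {"linear":[-0.001,0.043,0],"turn":[0,0,0],"fingers":255},
  {"linear":[0.0,0.05,0],"turn":[0,0,0],"fingers":255},
  {"linear":[0.003,0.058,0],"turn":[0,0,0],"fingers":255},
  {"linear":[0.006,0.067,0],"turn":[0,0,0],"fingers":255},
  {"linear":[0.009,0.076,0],"turn":[0,0,0],"fingers":255},
  {"linear":[0.011,0.085,0],"turn":[0,0,0],"fingers":255},
  {"linear":[0.013,0.095,0],"turn":[0,0,0],"fingers":255},
  {"linear":[0.015,0.105,0],"turn":[0,0,0],"fingers":255},
  {"linear":[0.015,0.105,0],"turn":[0,0,0],"fingers":255},
])

```text
time_s: 8.07
position: [0.4996, 0.09, 0.1188]
orientation: [-90.1, -0.0, 82.9]
ft_force: [0.6, 1.0, 3.9]
finger_gap: -0.0003
```

Emit:
apply_moves([
  {"linear":[0.001,0.009,0],"turn":[0,0,0],"fingers":255},
  {"linear":[0.0015,0.018,0],"turn":[0,0,0],"fingers":255},
  {"linear":[0.0015,0.027,0],"turn":[0,0,0],"fingers":255},
  {"linear":[0.001,0.036,0],"turn":[0,0,0],"fingers":255},
  {"linear":[0.0005,0.044,0],"turn":[0,0,0],"fingers":255},
  {"linear":[0,0.051,0],"turn":[0,0,0],"fingers":255},
  {"linear":[-0.001,0.057,0],"turn":[0,0,0],"fingers":255},
  {"linear":[-0.0015,0.061,0],"turn":[0,0,0],"fingers":255},
  {"linear":[-0.002,0.063,0],"turn":[0,0,0],"fingers":255},
  {"linear":[-0.002,0.063,0],"turn":[0,0,0],"fingers":255},
])

```text
time_s: 9.32
position: [0.4991, 0.0885, 0.0564]
orientation: [-90.1, -0.1, 82.9]
ft_force: [-1.9, 3.3, 7.8]
finger_gap: 0.0001
```

```bash
python3 - <<'E'
from fit import *
p=np.load("p.npy");s=env.sense();P=s["position"]
print(P.round(4),R.from_euler("z",p[2]).as_matrix().T@(P-[p[0],p[1],0]),s["ft_force"].round(2))
f=env.grab_frame("side");save(f,"s4.png",(180,170,350,340),3.5)
E
```

```text
[0.4991 0.0885 0.0564] [0.00127257 0.20003172 0.05635302] [-1.92  3.33  7.8 ]
```

View pics/s4.png

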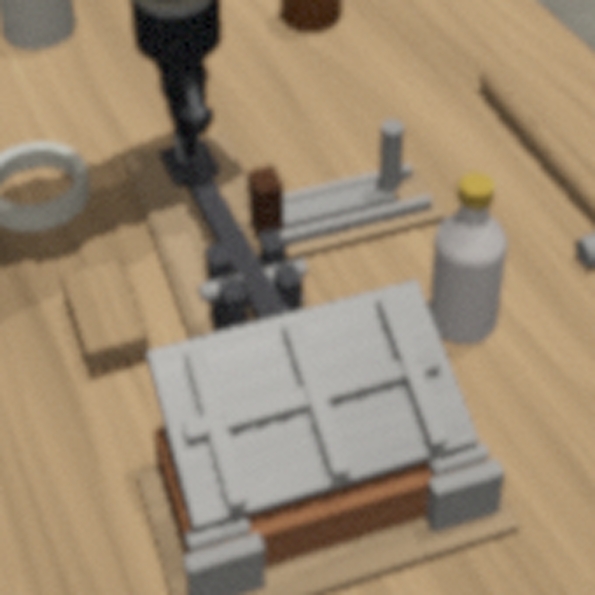

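The platen is raised and the pin is still in its cheeks. The tip is at 34 mm, so I'll press the last millimetres onto the bumper.

Emit:
apply_moves([
  {"linear":[0,0.002,0],"turn":[0,0,0],"fingers":255},
  {"linear":[0,0.003,0],"turn":[0,0,0],"fingers":255},
  {"linear":[0,0.004,0],"turn":[0,0,0],"fingers":255},
  {"linear":[0,0.004,0],"turn":[0,0,0],"fingers":255},
  {"linear":[0,0.004,0],"turn":[0,0,0],"fingers":255},
])

```text
time_s: 10.0
position: [0.4993, 0.0884, 0.0551]
orientation: [-90.2, -0.1, 82.9]
ft_force: [-12.5, 0.5, 53.2]
finger_gap: 0.0002
```

The lever is firmly on the bumper at 53 N. I'll ease the force while staying on it.

Emit:
apply_moves([
  {"linear":[0,-0.001,0],"turn":[0,0,0],"fingers":255},
  {"linear":[0,-0.002,0],"turn":[0,0,0],"fingers":255},
  {"linear":[0,-0.0025,0],"turn":[0,0,0],"fingers":255},
  {"linear":[0,-0.0025,0],"turn":[0,0,0],"fingers":255},
  {"linear":[0,-0.0025,0],"turn":[0,0,0],"fingers":255},
])

```text
time_s: 10.62
position: [0.4992, 0.0885, 0.0558]
orientation: [-90.1, -0.1, 82.9]
ft_force: [-5.5, 2.1, 22.6]
finger_gap: 0.0
```

```bash
python3 - <<'E'
from fit import *
p=np.load("p.npy")
f=env.grab_frame("side");save(f,"s5.png",(180,170,350,340),3.5);s=env.sense();print(s["position"].round(4),s["ft_force"].round(1),s["time_s"])
E
```

```text
[0.4991 0.0885 0.0558] [-4.9  1.8 22.3] 10.675
```

View pics/s5.png

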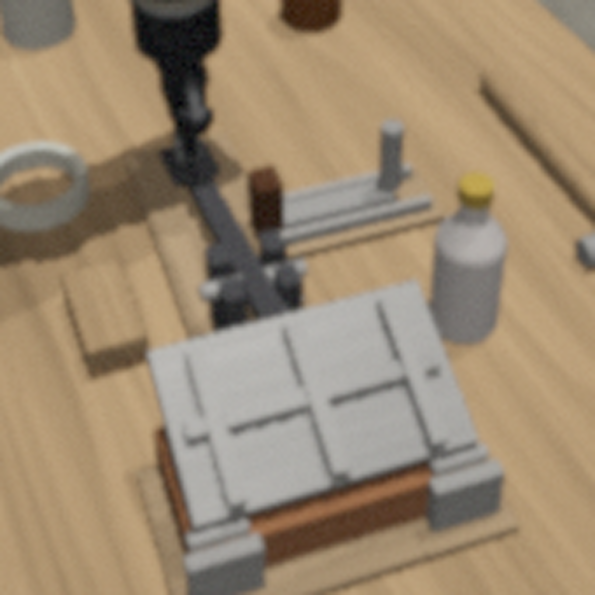

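The picture shows a steady hold at 22 N: platen up, stop out (block at 265,200), and the pin seated at (250,280). Handing in.

```bash
python3 -c "
from rig import env
print(env.hand_in())"
```

```text
the job is handed in; nothing more can be done
None
```

I pushed the safety stop out to its end, then pressed the paddle down along its arc until the lever met the bumper. I handed in at about 10.7 s of robot time with the fingers still holding the paddle; the hand-in gives no verdict.

- **Stop:** the push force jumped to 14 N with no further travel. Later pictures show the block clear of the lever.
- **Lever and platen:** the fingertips stand about 34 mm above the bench, pressing on the paddle with about 22 N. While finding the bumper the force briefly reached 53 N, so I eased it off. I did not measure the platen angle; the last picture shows it raised and unchanged from the one before.
- **Pin and bystanders:** the pin looks seated in its cheeks. The sander, glue and tape look undisturbed in the last picture. I did not re-measure the jar, driver, mug or hammer, but the arm never came near them at bench height.

No check failed or disagreed.

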